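# Fit the meeting camera into its motorised pan base

## Robot

A 7-joint arm with a two-finger parallel gripper is mounted at the origin on a cart in front of the work surface, level with it; the furniture and walls round the work are solid. World frame = base frame: x ahead of the robot, y to its left, z up, the work surface at z = 0. Lengths are in m, angles in rad, forces in N, time in s.
With the tool pointing down it reaches from about 0.425 to 0.925 m from the base axis. Payload 6.8 kg.
Tool frame: the origin (TCP) lies midway between the tips of the shut fingers; the grasp point (between the pads) lies 19 mm behind it; z points along the fingers, y is the line along which they close (so a half turn about z gives the same grasp; the last joint's range is limited). The gripper opens to 85 mm and grips with 20 to 120 N. Pads are 22 mm wide; open, the fingers measure 114 mm over their backs; the gripper's body (76 mm by 85 mm) begins 54 mm behind the grasp point. The pads swing forward as they close: fully open they stand 13 mm farther back than shut.
Start: joints at [1.118, 0.477, 0.022, 1.555, -0.011, 1.109, -0.083], TCP at [0.228, -0.635, 0.231] pointing down, gripper open.
Joint ranges: [-2.96, 2.96], [-0.34, 2.1], [-1.41, 1.46], [0.24, 2.44], [-1.37, 4.51], [0.17, 1.92], [-2.96, 2.96]. Speed limits (rad/s): [2.39, 2.39, 3.14, 3.14, 3.14, 3.14, 3.14].

## Interface

Orientations are given as a unit quaternion [w, x, y, z].
In Python, from station import bot, imaging gives the robot as it stands.
- The arm moves only by the tool move_arm, never from a script. Its argument "commands" is a list that holds one entry, the list of rows, each a list of 7 numbers: the shift along the tool's x, y, z in m, then the turn, a rotation vector about the tool's x, y, z in degrees, then the finger opening in m, from 0 to 0.0854. In form: [[[x, y, z, rx, ry, rz, grip], ...]]. A call has 1 to 20 rows; each row shifts and turns the commanded pose from where the row before left it, along the tool's axes as they then stand; what a row does not reach is not made up. A row lasts 1/8 s, in which the tool goes at most 62.5 mm and 10.7 degrees, less where a joint would pass 70% of its speed; a pose out of reach is approached as far as the arm can. A call is refused whole if a number of a shift passes 0.0625 or a number of a turn 10.7, either way. A call with a gripper value outside its range is refused whole. The fingers move at their own pace and stop on an object; "squeeze" is the grip in N (left out, the last holds). Time passes only in rows, so rows that do not move let the fingers close. It gives the time, the measured TCP pose, the force, the opening and the grip force at its end, in the units of the state.
- bot.get_obs(): the state, without advancing time (a new reading comes with each control period).
- imaging.read_camera(name): name is "side" or "top"; returns the picture (384x512x3 uint8, red, green, blue); there is no depth.
- imaging.calibration(name): a dict with "intrinsics" (3x3 intrinsics, pixels), "extrinsics" (4x4, takes a point from camera to world coordinates). Camera axes: x right, y down, z forward; pixel columns grow to the right and rows downward; lengths in m; the calibration is good to about 2 mm. A picture is of the moment at which its call begins. calibration takes no time and is no camera call.
- bot.hand_in(): hands the job in; it is judged then, once.
The state is a dict: "t": time; "q": joint angles; "joint_vel": joint speeds; "joint_torque": joint torques, N m; "eef_pos": TCP position; "tool_rot": TCP orientation; "contact_force": force on the tool from outside, world axes, zero at the start; "torque": the same for the moment, N m; "gripper_width": opening from 0.0 (shut) to 1.0 (fully open); "grasp_force": force on a finger pad.
Only numpy, scipy, OpenCV 4.12 (cv2) and the standard library are available. Lean on these libraries where they do the work, as an engineer would, in place of code of your own. Each camera call takes 0.05 s, during which the arm holds its last target. There are 200 camera calls.

## Task

Take the white camera head out of its black parking rest and fit it into the pan base: put its tapered shank into the spindle, feel for the angle at which the slot under its flange drops over the two brass drive dogs, then press it fully home, flange flat on the spindle, and let go. Work gently: never put more than 40 N on the pan base, side forces included, and leave the other things on the desk where they are.

Things in the scene. Friction and masses are not known exactly. Their poses are not given: they have to be found in the camera images.
- head_grip (a point): Centre of the white camera housing, the part to hold: a box 46 mm (own x) by 34 mm (own y) by 50 mm high (own z, up), black lens standing out 6 mm on its -x side. Hold its two flat sides, 34 mm apart along own y. Under it a black neck 26 mm across, then a steel flange. Whole head 0.2 to 0.42 kg; it starts upright in the rest, lens roughly towards the robot.
- flange (a point): Centre of the steel flange's underside, on the head's axis 46 mm under head_grip, same axes (z up). Flange 40 mm (x) by 44 mm (y), 12 mm thick; a slot 8.4 mm wide, 8 mm deep runs across its underside along own y. Below it a steel shank 34 mm long tapers from 26 mm to 14 mm diameter.
- nose (a point): Centre of the flat top face of the pan base's spindle, 83 mm above the desk, axes as pan_base (not those of the spindle). Face 55 mm across, with a bore tapered like the shank, 0.7 mm play all round when the flange lies flat. Two brass dogs stand on the face either side of the bore, centres 18 mm from the axis, each 6 mm wide, 7 mm long radially, 7 mm high.
- plunger_top (a point): Point on the spindle axis 31 mm below the nose, where the stiff brass plunger in the bore stands before it is pressed. With the slot over the dogs, the shank's end meets it 3 mm before the flange lies flat. It gives way at about 7 N (head's weight included), does not spring back, and then the flange rests on the face.
- pan_base: Grey motor housing, fixed, 110 mm across, 42 mm high; steel spindle on top. Origin under its centre; front (-x) has a green light. The motor stopped the spindle with its dogs at any angle up to 0.7 rad either side of the base's own y line (not measured); its gears give only above 0.2 N m. The slot takes the dogs within 0.06 rad (half turns alike), else the flange rides on them 7 mm above the face.
- rest: Black round parking rest, fixed, 80 mm across at the foot, 60 mm at the top, 52 mm high, with an open hole 38 mm wide in which the shank hangs while the flange lies on its rim. Origin at the centre of its underside.
- cup: White cup with coffee, 83 mm wide, 55 mm high, to be left alone. Origin at the centre of its underside.
- earbud_case: White earbud case, 27 x 58 mm, 40 mm high, to be left alone. Origin at the centre of its underside.
- pin_tin: Round blue and white tin, 58 mm across, 24 mm high, to be left alone. Origin at the centre of its underside.
- puck_tin: Round dark tin, 68 mm across, 30 mm high, to be left alone. Origin at the centre of its underside.
There are look-alikes about, which are no part of the job. Leave any blue look-alike of the part that bears head_grip alone.

How it is judged:
On the way, in this order (a step that is already met when the one before it is completed fails the run):
1. the head is lifted clear of the rest (height (world z) of flange above 0.09 m and angle between flange's own z axis and vertical below 0.3 rad), for 0.1 s.
2. the slot is over the dogs and the head pressed home (horizontal distance between flange and nose below 0.003 m and z of flange in the frame of nose below 0.0018 m), for 0.2 s.
At the end, for the whole second after the job is handed in: The camera head stands upright (within 0.05 rad) in the spindle, released, flange within 1.8 mm of flat on the spindle face and within 3 mm of its axis, its slot therefore over the dogs (all of step 2 and angle between flange's own z axis and vertical below 0.05 rad); the robot touches nothing.
It fails at once if the pan base is loaded with more than 40 N (all contact forces on it added up) (contact force between pan_base and anything else above 40 N).
It fails at once if a bystander is moved by more than 30 mm (distance of any of cup, earbud_case, pin_tin, puck_tin from where it was at the start of the episode above 0.03 m).
It also fails if it takes over 70 s, if anything falls off the work surface, if the arm or the gripper's body presses on something with over 40 N, if the wrist force passes 120 N, or if a joint passes its speed limit or range.

## Working session

There is one attempt and no reset: what is moved stays moved. The work goes in short steps, Python scripts to look and compute and a tool call to move; the robot and the scene stay as the last step left them, time stands still between calls to the robot, and variables do not carry over. Pictures are saved under pics/ and viewed, at most 10 in all, crops included, and the job is handed in when it is done.

Besides the shell and the picture viewer there is one more tool, called after "Call:" in YAML: its name, and indented under it one key for each argument. move_arm: Moves the arm, as the interface text tells. Its arguments: {"type":"object","properties":{"commands":{"type":"array","items":{"type":"array","items":{"type":"array","items":{"type":"number"}}}},"squeeze":{"type":"number"}},"required":["commands"]}

```bash
mkdir -p pics
python3 - <<'E'
from station import bot, imaging
import cv2
for n in("side","top"):
    cv2.imwrite(f"pics/{n}0.png",imaging.read_camera(n)[:,:,::-1])
    c=imaging.calibration(n);print(n,c["intrinsics"],c["extrinsics"])
print(bot.get_obs())
E
```

```text
side [[407.03395802   0.         259.01317511]
 [  0.         407.03395802 192.66116985]
 [  0.           0.           1.        ]] [[-0.84087534 -0.36678098  0.39799545  0.20942426]
 [-0.54099891  0.54817106 -0.63783122  0.62805605]
 [ 0.01577477 -0.75165165 -0.65937163  0.75665926]
 [ 0.          0.          0.          1.        ]]
top [[488.14263913   0.         258.79047955]
 [  0.         488.14263913 189.54819463]
 [  0.           0.           1.        ]] [[-3.94805754e-03 -9.87181244e-01  1.59554394e-01  4.28486445e-01]
 [-9.99680165e-01 -8.94029625e-05 -2.52895056e-02  3.90266575e-03]
 [ 2.49795902e-02 -1.59603207e-01 -9.86865156e-01  1.46270304e+00]
 [ 0.00000000e+00  0.00000000e+00  0.00000000e+00  1.00000000e+00]]
{'t': 0.1, 'q': array([ 1.11787201,  0.47770549,  0.02234946,  1.55633429, -0.01147646,
        1.10931641, -0.08304526]), 'joint_vel': array([ 0.00120741, -0.00049243,  0.00106393, -0.00258151,  0.00246888,
        0.0003002 ,  0.00094024]), 'joint_torque': array([ 4.57869537e-03, -5.97755456e+01,  1.61385499e+00, -2.81953114e+01,
        1.28674219e-02,  5.04171214e-03,  3.60833837e-06]), 'eef_pos': array([ 0.22797176, -0.6347752 ,  0.23043882]), 'tool_rot': array([-7.90208721e-04,  9.85166664e-01,  1.71598299e-01, -2.09913317e-04]), 'contact_force': array([ 0.11798037,  0.70176967, -1.18377731]), 'torque': array([ 0.00632244, -0.01552031, -0.07939037]), 'grasp_force': 0.0, 'gripper_width': 0.9960143643887385}
```

View pics/side0.png

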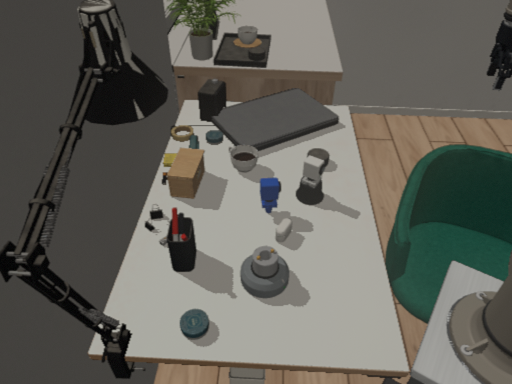

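View pics/top0.png

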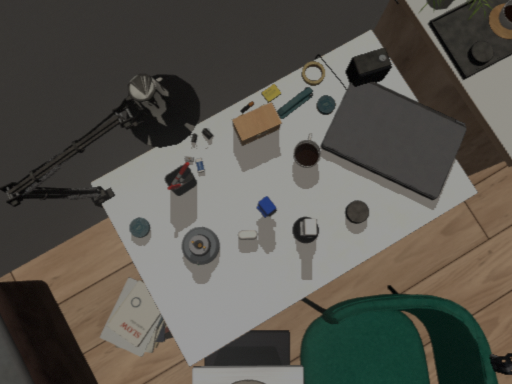

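Candidates for the head, in the side view: the grey-white one in the black rest at (313,175), top view (308,228); and the blue look-alike at (269,192), top view (267,207). The description says white, so I take the first. The pan base is at (264,268) in the side view. I'll check both in close crops.

Run:
```python
import cv2, numpy as np
s=cv2.imread("pics/side0.png");t=cv2.imread("pics/top0.png")
def crop(im,x0,y0,w,h,k):return cv2.resize(im[y0:y0+h,x0:x0+w],None,fx=k,fy=k,interpolation=cv2.INTER_CUBIC)
# side: head 285..345 x 145..205 ; base 230..300 x 235..295 ; 
a=np.hstack([crop(s,285,145,62,60,6),crop(s,234,238,62,60,6)])
cv2.imwrite("pics/c1.png",a)
a=np.hstack([crop(t,280,200,62,60,6),crop(t,170,216,62,60,6)])
cv2.imwrite("pics/c2.png",a)
```

```text
(no output)
```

View pics/c1.png

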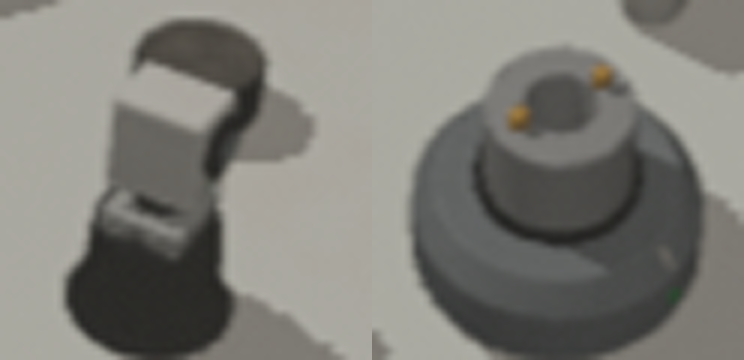

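View pics/c2.png

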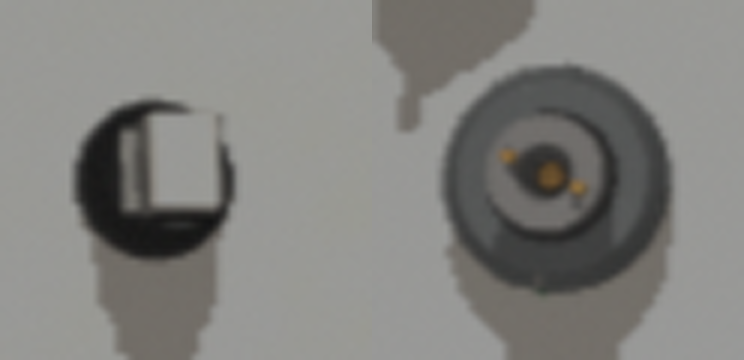

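The head is white in the black rest, lens towards image bottom (world -x). The dogs are clear in both views: side crop (518,117), (601,75); top crop (508,157), (578,188). Next I compute positions.

```bash
cat > h.py <<'E'
import numpy as np, cv2
from station import imaging
from scipy.optimize import least_squares
C={n:imaging.calibration(n) for n in("side","top")}
def ray(n,px,z):
    K,E=C[n]["intrinsics"],C[n]["extrinsics"]
    d=E[:3,:3]@np.linalg.solve(K,[px[0],px[1],1]);o=E[:3,3]
    return o+d*(z-o[2])/d[2]
def proj(n,P):
    K,E=C[n]["intrinsics"],C[n]["extrinsics"]
    c=(np.atleast_2d(P)-E[:3,3])@E[:3,:3];u=c@K.T
    return u[:,:2]/u[:,2:]
def uc(o,pts,k=6,dx=0):return [((x-dx+.5)/k-.5+o[0],(y+.5)/k-.5+o[1]) for x,y in pts]
E
python3 - <<'E'
from h import *
S={"side":uc((285,145),[(148,62),(113,98),(203,131),(238,95)]),"top":uc((280,200),[(150,115),(222,113),(221,211),(148,211)])}
for n in S:
    P=np.array([ray(n,p,.123) for p in S[n]]);print(n,"head",P.mean(0).round(4));print(P.round(4).tolist())
    e=np.diff(np.vstack([P,P[:1]]),axis=0);print([(round(float(np.hypot(*v[:2])),4),round(float(np.degrees(np.arctan2(v[1],v[0]))),1)) for v in e])
D={"side":uc((234,238),[(518,114),(601,72)],dx=372),"top":uc((170,216),[(508,157),(578,188)],dx=372)}
for n in D:
    P=np.array([ray(n,p,.09) for p in D[n]]);d=P[1]-P[0];print(n,"dogs",P.mean(0).round(4),np.hypot(*d[:2]).round(4),np.degrees(np.arctan2(d[1],d[0])).round(1))
# spindle rim extents (top, side) : left,right,top,bottom of face
for n,o,b in(("top",(170,216),[(487,174),(601,174),(544,113),(544,232)]),("side",(234,238),[(484,106),(637,106),(560,47),(560,163)])):
    print(n,"nose",np.mean([ray(n,p,.083) for p in uc(o,b,dx=372)],0).round(4))
# top housing outline z~.02, rest foot
print("base",np.mean([ray("top",p,.03) for p in uc((170,216),[(444,178),(671,178),(557,65),(557,293)],dx=372)],0).round(4))
print("rest",np.mean([ray("top",p,.02) for p in uc((280,200),[(75,180),(234,180),(155,99),(155,259)])],0).round(4))
for n,px in(("top",(541,284)),("side",(672,295))):print("led",ray(n,uc((170,216) if n=="top" else (234,238),[px],dx=372)[0],.025).round(4))
E
```

```text
side head [ 0.5418 -0.1706  0.123 ]
[[0.5633, -0.1864, 0.123], [0.5637, -0.1543, 0.123], [0.5207, -0.155, 0.123], [0.5195, -0.1867, 0.123]]
[(0.0321, 89.4), (0.043, -179.0), (0.0316, -92.1), (0.0438, 0.3)]
top head [ 0.5416 -0.1724  0.123 ]
[[0.5634, -0.1566, 0.123], [0.5643, -0.1898, 0.123], [0.5193, -0.1883, 0.123], [0.5193, -0.1548, 0.123]]
[(0.0333, -88.5), (0.0451, 178.1), (0.0335, 89.9), (0.0441, -2.3)]
side dogs [0.4961 0.1399 0.09  ] 0.0356 -113.6
top dogs [0.4956 0.1388 0.09  ] 0.0357 -113.8
top nose [0.4956 0.139  0.083 ]
side nose [0.4961 0.1394 0.083 ]
base [0.4958 0.1377 0.03  ]
rest [ 0.5419 -0.1707  0.02  ]
led [0.445  0.1453 0.025 ]
led [0.4402 0.15   0.025 ]
```

The head is at (0.542,-0.171), yaw about 0. The nose is at (0.496,0.139). The dog line is at 66.3°, so the head yaw needed is about -23.7°. I'll square the tool, then go above the head.

Call:
move_arm:
  commands:
    - [[0,0,0,0,0,10,0.085],[0,0,0,0,0,9.8,0.085],[0.0262,-0.0386,0,0,0,0,0.085],[0.0262,-0.0386,0,0,0,0,0.085],[0.0262,-0.0386,0,0,0,0,0.085],[0.0262,-0.0386,0,0,0,0,0.085],[0.0262,-0.0386,0,0,0,0,0.085],[0.0262,-0.0386,0,0,0,0,0.085],[0.0262,-0.0386,0,0,0,0,0.085],[0.0262,-0.0386,0,0,0,0,0.085],[0.0262,-0.0386,0,0,0,0,0.085],[0.0262,-0.0386,0,0,0,0,0.085],[0.0262,-0.0386,0,0,0,0,0.085],[0.0262,-0.0386,0,0,0,0,0.085],[0,0,0,0,0,0,0.085],[0,0,0,0,0,0,0.085],[0,0,0,0,0,0,0.085]]
  squeeze: 40

```text
t: 2.22
eef_pos: [0.542, -0.1739, 0.2311]
tool_rot: [0.0, 1.0, -0.002, -0.0]
contact_force: [-1.0, -0.1, 0.0]
gripper_width: 0.994
grasp_force: 0.0
```

Call:
move_arm:
  commands:
    - [[0,-0.0024,0.02,0,0,0,0.085],[0,0,0.025,0,0,0,0.085],[0,0,0.025,0,0,0,0.085],[0,0,0.025,0,0,0,0.085],[0,0,0.02,0,0,0,0.085],[0,0,0.015,0,0,0,0.085],[0,0,0.013,0,0,0,0.085],[0,0,0.01,0,0,0,0.085],[0,0,0,0,0,0,0.085],[0,0,0,0,0,0,0.085]]

```text
t: 3.48
eef_pos: [0.5433, -0.17, 0.0788]
tool_rot: [0.0, 1.0, -0.0, 0.0]
contact_force: [-0.9, 0.0, 0.5]
gripper_width: 0.998
grasp_force: 0.0
```

Call:
move_arm:
  commands:
    - [[0,0,0,0,0,0,0.05],[0,0,0,0,0,0,0.045],[0,0,0,0,0,0,0.04],[0,0,0,0,0,0,0.036],[0,0,0,0,0,0,0.03],[0,0,0,0,0,0,0.02],[0,0,0,0,0,0,0.02],[0,0,0,0,0,0,0.02],[0,0,0,0,0,0,0.02]]
  squeeze: 40

```text
t: 4.6
eef_pos: [0.5431, -0.1703, 0.0786]
tool_rot: [0.0, 1.0, -0.001, 0.0]
contact_force: [-0.5, -2.4, 5.2]
gripper_width: 0.394
grasp_force: 40.9
```

Call:
move_arm:
  commands:
    - [[0,0,-0.005,0,0,0,0.02],[0,0,-0.01,0,0,0,0.02],[0,0,-0.015,0,0,0,0.02],[0,0,-0.02,0,0,0,0.02],[0,0,-0.02,0,0,0,0.02],[0,0,-0.02,0,0,0,0.02],[0,0,-0.02,0,0,0,0.02],[0,0,-0.02,0,0,0,0.02],[0,0,-0.01,0,0,0,0.02],[0,0,0,0,0,0,0.02],[0,0,0,0,0,0,0.02],[0,0,0,0,0,0,0.02]]
  squeeze: 60

```text
t: 6.1
eef_pos: [0.5424, -0.1698, 0.2174]
tool_rot: [-0.0, 1.0, -0.0, -0.001]
contact_force: [-0.7, 0.2, -2.4]
gripper_width: 0.395
grasp_force: 59.7
```

Run:
```python
from h import *
from station import bot
im=imaging.read_camera("side")[:,:,::-1]
o=bot.get_obs();p=o["eef_pos"];print(p,o["tool_rot"],o["contact_force"],o["torque"])
c=proj("side",p)[0];print(c)
x0,y0=int(c[0])-50,int(c[1])-40
print(x0,y0)
cv2.imwrite("pics/c3.png",cv2.resize(im[y0:y0+85,x0:x0+100],None,fx=7,fy=7,interpolation=cv2.INTER_CUBIC))
```

```text
[ 0.54253321 -0.16983335  0.21755696] [-1.59751157e-04  9.99999706e-01 -3.56331852e-04 -6.60018230e-04] [ 0.81642173  0.12321847 -2.51881348] [-0.01617631 -0.05155804 -0.00452724]
[317.41672119 129.64788963]
267 89
```

View pics/c3.png

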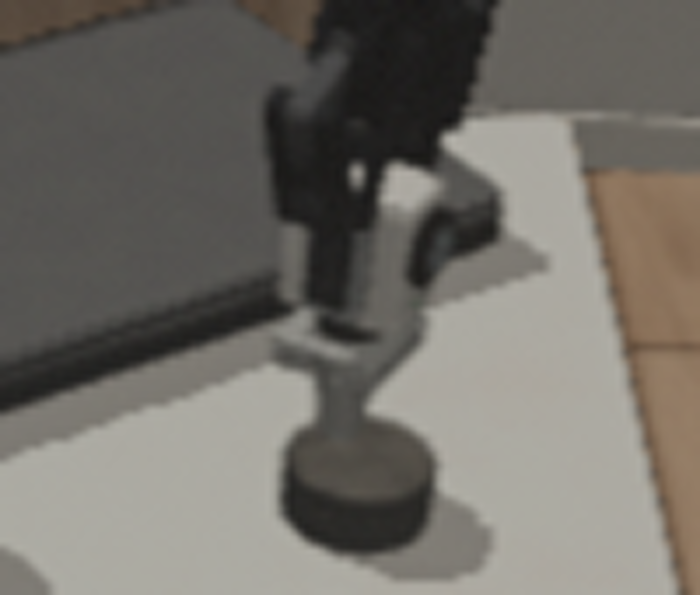

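The head is held upright by its flat sides, flange level. Flange corners are near crop (272,345) and (352,362), shank end near (342,435). I'll compare with the model.

Run:
```python
from h import *
p=np.array([.5425,-.1698,.191])
def cp(P):return (((proj("side",P)-[267,89])+.5)*7-.5).round(0).tolist()
for n,q in dict(flb=(20,22,0),frb=(-20,22,0),blb=(20,-22,0),brb=(-20,-22,0),flt=(20,22,12),frt=(-20,22,12),brt=(-20,-22,12),sh=(0,0,-34),boxFR=(-23,17,21),boxtopFR=(-23,17,71),boxtopBR=(-23,-17,71)).items():print(n,cp(p+np.array(q)/1e3))
```

```text
flb [[269.0, 362.0]]
frb [[371.0, 399.0]]
blb [[326.0, 306.0]]
brb [[426.0, 340.0]]
flt [[272.0, 334.0]]
frt [[375.0, 370.0]]
brt [[430.0, 312.0]]
sh [[338.0, 430.0]]
boxFR [[392.0, 344.0]]
boxtopFR [[410.0, 218.0]]
boxtopBR [[454.0, 174.0]]
```

Run:
```python
from h import *
im=cv2.imread("pics/c3.png")[150:470,230:470]
cv2.imwrite("pics/c4.png",cv2.resize(im,None,fx=1.8,fy=1.8))
```

```text
(no output)
```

View pics/c4.png

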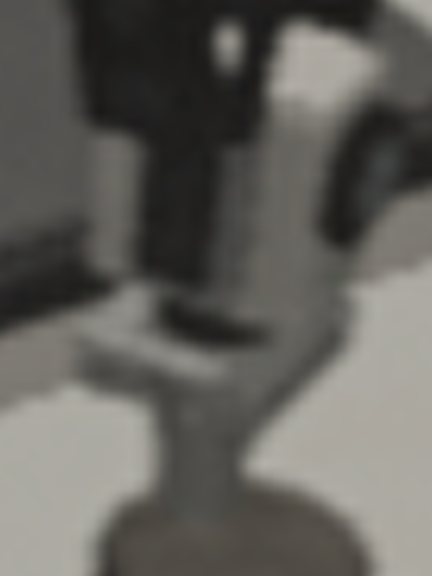

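The model matches to about 1 mm; the head axis is about 1.2 mm in -x from the TCP. I'll carry it over the spindle and turn it 23.7°.

Call:
move_arm:
  commands:
    - [[-0.00255,-0.0183,0,0,0,0,0.02],[-0.0045,-0.03,0,0,0,0,0.02],[-0.0045,-0.03,0,0,0,0,0.02],[-0.0045,-0.03,0,0,0,0,0.02],[-0.0045,-0.03,0,0,0,0,0.02],[-0.0045,-0.03,0,0,0,0,0.02],[-0.0045,-0.03,0,0,0,0,0.02],[-0.0045,-0.03,0,0,0,0,0.02],[-0.0045,-0.03,0,0,0,0,0.02],[-0.0045,-0.03,0,0,0,0,0.02],[-0.002,-0.02,0,0,0,0,0.02],[0,0,0,0,0,7.9,0.02],[0,0,0,0,0,7.9,0.02],[0,0,0,0,0,7.9,0.02],[0,0,0,0,0,0,0.02],[0,0,0,0,0,0,0.02],[0,0,0,0,0,0,0.02]]

```text
t: 8.28
eef_pos: [0.498, 0.1386, 0.2183]
tool_rot: [-0.0, 0.979, -0.205, -0.0]
contact_force: [-0.4, 0.3, -1.2]
gripper_width: 0.389
grasp_force: 59.8
```

```bash
cat > st.py <<'E'
from h import *
from station import bot
from scipy.spatial.transform import Rotation as R
def st(yaw=-23.7,nose=(.4958,.139)):
    o=bot.get_obs();q=o["tool_rot"];r=R.from_quat([*q[1:],q[0]]);M=r.as_matrix()
    y=np.degrees(np.arctan2(M[1,0],M[0,0]));p=o["eef_pos"]
    f=p+M@[-.0012,0,0];f[2]=p[2]-.0266
    w=np.array([*nose,f[2]])-f
    print("flange",f.round(4),"yaw",y.round(2),"tilt",np.degrees(M[:2,2]).round(2),"F",o["contact_force"].round(1),"T",o["torque"].round(2),"t",o["t"],"tool shift",(M.T@w).round(4),"turn z",round(y-yaw,2),"grip",o["gripper_width"])
    return o
if __name__=="__main__":st()
E
python3 st.py
```

```text
flange [0.4969 0.1391 0.1917] yaw -23.65 tilt [-0.  0.] F [-0.4  0.3 -1.2] T [-0.04  0.03 -0.03] t 8.275 tool shift [-0.0009  0.0005  0.    ] turn z 0.05 grip 0.3891660377744021
```

Call:
move_arm:
  commands:
    - [[-0.001,0.0005,0.01,0,0,0,0.02],[0,0,0.015,0,0,0,0.02],[0,0,0.015,0,0,0,0.02],[0,0,0.015,0,0,0,0.02],[0,0,0.005,0,0,0,0.02],[0,0,0,0,0,0,0.02],[0,0,0,0,0,0,0.02],[0,0,0,0,0,0,0.02]]

```text
t: 9.28
eef_pos: [0.4974, 0.1385, 0.1588]
tool_rot: [-0.0, 0.979, -0.206, 0.0]
contact_force: [-0.2, -0.2, -2.2]
gripper_width: 0.39
grasp_force: 59.8
```

Run:
```python
from st import *
im=imaging.read_camera("side")[:,:,::-1]
st()
x0,y0=225,210
cv2.imwrite("pics/c5.png",cv2.resize(im[y0:y0+75,x0:x0+80],None,fx=8,fy=8,interpolation=cv2.INTER_CUBIC))
```

```text
flange [0.4962 0.1389 0.1322] yaw -23.75 tilt [0.05 0.01] F [-0.1  0.4 -2.1] T [-0.   -0.03  0.03] t 9.325 tool shift [-0.0004  0.0001 -0.    ] turn z -0.05 grip 0.3907542591720572
```

View pics/c5.png

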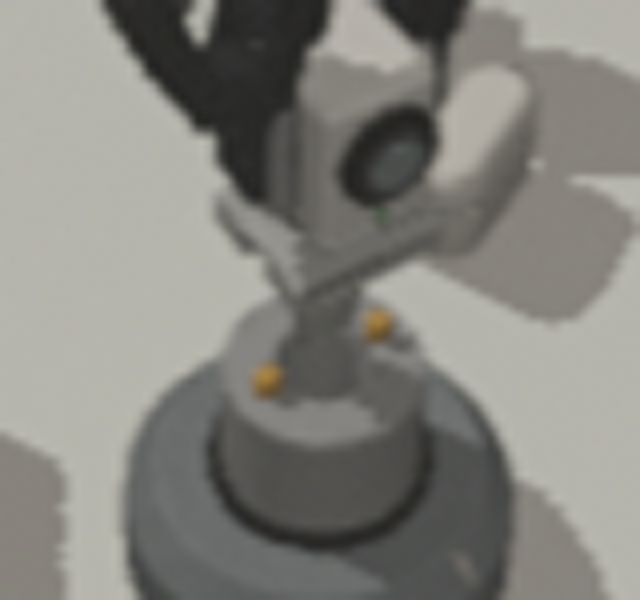

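The shank end is centred over the bore, dogs at crop (268,380) and (378,325) parallel to the slot. I'll lower it to just above the dogs.

Call:
move_arm:
  commands:
    - [[-0.0004,0,0.006,0,0,0,0.02],[0,0,0.006,0,0,0,0.02],[0,0,0.006,0,0,0,0.02],[0,0,0.006,0,0,0,0.02],[0,0,0.006,0,0,0,0.02],[0,0,0.004,0,0,0,0.02],[0,0,0.003,0,0,0,0.02],[0,0,0,0,0,0,0.02],[0,0,0,0,0,0,0.02]]

```text
t: 10.45
eef_pos: [0.4968, 0.1386, 0.1215]
tool_rot: [-0.0, 0.979, -0.206, 0.0]
contact_force: [-0.1, 0.5, -2.0]
gripper_width: 0.393
grasp_force: 59.8
```

```bash
python3 st.py
```

```text
flange [0.4957 0.1391 0.0949] yaw -23.74 tilt [0.02 0.01] F [-0.1  0.5 -2. ] T [0.04 0.   0.03] t 10.45 tool shift [0.0001 0.     0.    ] turn z -0.04 grip 0.3928252745769192
```

Nothing touches yet. I'll take small steps through dog-top height (0.090).

Call:
move_arm:
  commands:
    - [[0,0,0.0015,0,0,0,0.02],[0,0,0.0015,0,0,0,0.02],[0,0,0.0015,0,0,0,0.02],[0,0,0.001,0,0,0,0.02],[0,0,0.001,0,0,0,0.02],[0,0,0,0,0,0,0.02]]

```text
t: 11.2
eef_pos: [0.4966, 0.1385, 0.1147]
tool_rot: [0.0, 0.979, -0.206, -0.0]
contact_force: [-0.5, 0.4, -2.6]
gripper_width: 0.391
grasp_force: 59.8
```

```bash
python3 st.py
```

```text
flange [0.4955 0.139  0.0881] yaw -23.74 tilt [-0.01 -0.  ] F [-0.5  0.4 -2.6] T [-0.01 -0.02  0.05] t 11.2 tool shift [ 0.0003 -0.0001 -0.    ] turn z -0.04 grip 0.3914279943291622
```

Call:
move_arm:
  commands:
    - [[0,0,0.001,0,0,0,0.02],[0,0,0.001,0,0,0,0.02],[0,0,0,0,0,0,0.02],[0,0,0,0,0,0,0.02]]

```text
t: 11.7
eef_pos: [0.4967, 0.1385, 0.1128]
tool_rot: [-0.0, 0.979, -0.206, 0.0]
contact_force: [-0.0, 0.0, -2.2]
gripper_width: 0.391
grasp_force: 60.0
```

```bash
python3 st.py
```

```text
flange [0.4956 0.139  0.0862] yaw -23.75 tilt [0. 0.] F [-0.   0.  -2.2] T [0.01 0.02 0.04] t 11.7 tool shift [ 0.0002 -0.0001  0.    ] turn z -0.05 grip 0.3912232773941071
```

The slot is 4 mm past the dog tops with no contact force. Next is the plunger, in 0.5–1 mm steps.

Call:
move_arm:
  commands:
    - [[0,0,0.0008,0,0,0,0.02],[0,0,0.0007,0,0,0,0.02],[0,0,0,0,0,0,0.02],[0,0,0,0,0,0,0.02]]

```text
t: 12.2
eef_pos: [0.4968, 0.1385, 0.1114]
tool_rot: [-0.0, 0.979, -0.206, 0.0]
contact_force: [-0.9, -0.9, 5.0]
gripper_width: 0.391
grasp_force: 60.6
```

Call:
move_arm:
  commands:
    - [[0,0,0.0005,0,0,0,0.02],[0,0,0.0005,0,0,0,0.02],[0,0,0,0,0,0,0.02]]

```text
t: 12.58
eef_pos: [0.4967, 0.1386, 0.1103]
tool_rot: [-0.0, 0.979, -0.206, 0.0]
contact_force: [-1.7, -1.3, 4.7]
gripper_width: 0.39
grasp_force: 60.7
```

```bash
python3 st.py
```

```text
flange [0.4956 0.139  0.0837] yaw -23.74 tilt [0.01 0.  ] F [-1.7 -1.3  4.7] T [-0.27  0.29 -0.08] t 12.575 tool shift [ 0.0002 -0.      0.    ] turn z -0.04 grip 0.3901953532967843
```

Call:
move_arm:
  commands:
    - [[0,0,0.0004,0,0,0,0.02],[0,0,0.0004,0,0,0,0.02],[0,0,0,0,0,0,0.02]]

```text
t: 12.95
eef_pos: [0.4968, 0.1386, 0.1098]
tool_rot: [-0.0, 0.979, -0.206, 0.0]
contact_force: [-3.2, -1.3, 7.7]
gripper_width: 0.391
grasp_force: 61.3
```

```bash
python3 st.py
```

```text
flange [0.4957 0.139  0.0832] yaw -23.74 tilt [ 0.02 -0.  ] F [-3.2 -1.3  7.7] T [-0.37  0.6   0.03] t 12.95 tool shift [ 0.0001 -0.      0.    ] turn z -0.04 grip 0.3905271833676995
```

Call:
move_arm:
  commands:
    - [[-0.0004,0,0.0004,0,0,0,0.02],[0,0,0,0,0,0,0.02]]

```text
t: 13.2
eef_pos: [0.4967, 0.1386, 0.1098]
tool_rot: [-0.0, 0.979, -0.206, 0.0]
contact_force: [-2.9, -1.7, 10.2]
gripper_width: 0.391
grasp_force: 61.6
```

Call:
move_arm:
  commands:
    - [[0,0,0.0004,0,0,0,0.02],[0,0,0,0,0,0,0.02]]

```text
t: 13.45
eef_pos: [0.4968, 0.1386, 0.1098]
tool_rot: [-0.0, 0.979, -0.206, 0.001]
contact_force: [-4.6, -2.6, 15.5]
gripper_width: 0.394
grasp_force: 62.1
```

```bash
python3 st.py
```

```text
flange [0.4957 0.1391 0.0832] yaw -23.76 tilt [ 0.06 -0.01] F [-4.6 -2.6 15.5] T [-0.59  0.92  0.01] t 13.45 tool shift [ 0.0001 -0.      0.    ] turn z -0.06 grip 0.3942887982388992
```

The head is seated: z is stuck while the force rises to 15 N. I'll relax, open and withdraw.

Call:
move_arm:
  commands:
    - [[0,0,-0.0006,0,0,0,0.02],[0,0,0,0,0,0,0.034],[0,0,0,0,0,0,0.036],[0,0,0,0,0,0,0.04],[0,0,0,0,0,0,0.05],[0,0,0,0,0,0,0.06],[0,0,0,0,0,0,0.06],[0,0,0,0,0,0,0.06]]
  squeeze: 20

```text
t: 14.45
eef_pos: [0.4963, 0.1387, 0.1093]
tool_rot: [-0.0, 0.979, -0.206, 0.0]
contact_force: [-0.6, 0.1, 0.3]
gripper_width: 0.703
grasp_force: 0.0
```

Call:
move_arm:
  commands:
    - [[0,0,-0.005,0,0,0,0.06],[0,0,-0.01,0,0,0,0.06],[0,0,-0.02,0,0,0,0.06],[0,0,-0.03,0,0,0,0.06],[0,0,-0.03,0,0,0,0.06],[0,0,-0.03,0,0,0,0.06],[0,0,-0.03,0,0,0,0.06],[-0.03,0,-0.02,0,0,0,0.06],[-0.04,0,-0.01,0,0,0,0.06],[-0.04,0,0,0,0,0,0.06],[0,0,0,0,0,0,0.06],[0,0,0,0,0,0,0.06]]

```text
t: 15.95
eef_pos: [0.3961, 0.1827, 0.2949]
tool_rot: [-0.0, 0.979, -0.206, 0.001]
contact_force: [0.0, -0.9, 0.0]
gripper_width: 0.701
grasp_force: 0.0
```

Run:
```python
from st import *
a=imaging.read_camera("side")[205:280,225:305,::-1];b=imaging.read_camera("top")[205:280,160:240,::-1]
st()
cv2.imwrite("pics/c6.png",cv2.resize(np.hstack([a,b]),None,fx=5,fy=5,interpolation=cv2.INTER_CUBIC))
yaw=np.radians(-23.7);Rz=np.array([[np.cos(yaw),-np.sin(yaw),0],[np.sin(yaw),np.cos(yaw),0],[0,0,1]])
for n,q in dict(flb=(20,22,0),frb=(-20,22,0),brb=(-20,-22,0),tFR=(-23,17,71),tFL=(23,17,71),tBR=(-23,-17,71),tBL=(23,-17,71)).items():
    P=np.array([.4958,.139,.083])+Rz@np.array(q)/1e3
    print(n,((proj("side",P)[0]-[225,205]+.5)*5).round(),((proj("top",P)[0]-[160-80,205]+.5)*5).round())
```

```text
flange [0.3953 0.1829 0.2679] yaw -23.82 tilt [0.02 0.01] F [-0.5  0.1  0. ] T [-0.03  0.04  0.01] t 16.05 tool shift [ 0.1097 -0.0004  0.    ] turn z -0.12 grip 0.6995468119011198
flb [135. 244.] [573. 151.]
frb [187. 306.] [543. 216.]
brb [272. 261.] [615. 248.]
tFR [205. 191.] [533. 220.]
tFL [142. 120.] [570. 140.]
tBR [275. 157.] [592. 246.]
tBL [210.  88.] [628. 166.]
```

View pics/c6.png

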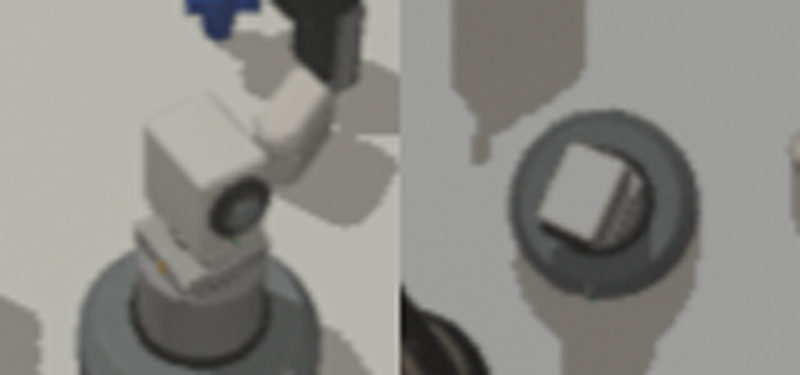

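The head stands upright with its flange on the spindle. A dog shows in the slot at (160,265), the housing corners match the seated model, and the gripper is clear. I'm handing in.

```bash
python3 -c "
from station import bot
print(bot.hand_in())"
```

```text
the job is handed in; nothing more can be done
None
```

The camera head is pressed home in the pan base with its slot over the dogs, released, and the job is handed in at about 16 s; the force read at the tool peaked at about 16 N against the 40 N limit, and the hand-in returned no verdict.

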